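# Load the cup warmer with porcelain cups

### The job

Switch the cup warmer off at its toggle isolator before you clear or load it, then take the small steel milk jug off its deck and stand it in the middle of the black tamping mat, and set every porcelain cup from the counter on the deck, each upside down as it is now and side by side, not stacked. The cups are thin: grip them as lightly as the gripper can (under 70 N for both fingers together), set them down gently and never drop them; leave the tamper and the steel canister that stand among the cups where they are. When everything is in place, switch the warmer on again.

Things in the scene. Friction and masses are not known exactly. Their poses are not given: they have to be found in the camera images.
- warmer: Cup warmer: a low flat box, 220 mm (its x) by 320 mm (its y), fixed to the counter. Origin at the centre of its underside. The flat metal deck is 50 mm above the origin; a rail round it rises 12 mm above the deck; inside the rail it measures 208 mm (x) by 308 mm (y).
- jug: Small open steel milk jug, starting on the warmer's deck: straight round wall 62 mm in diameter up to 66 mm height, then narrowing to 54 mm at the rim, 85 mm tall, about 0.28 kg. Origin at the centre of its underside. Loop handle on its +y side reaching 60 mm from the axis, so close the fingers along its x; not delicate.
- mat: Black rubber tamping mat lying on the counter, fixed, 160 mm (its x) by 130 mm (its y), 8 mm thick. Origin at the centre of its underside. The jug's place.
- switch_box: Grey isolator box of the warmer, fixed on the counter, 90 mm (its x) by 70 mm (its y), 44 mm high, with a toggle on top. Origin at the centre of its underside; its +x points roughly away from the robot. The toggle's hinge lies along its y axis, through the centre of its top, 44 mm above the origin.
- toggle (a joint): The isolator's toggle: angle in rad from upright, about the box's y axis, positive when it leans to the box's +x. +0.6 (leaning away from the robot) = ON, -0.6 (leaning towards the robot) = OFF. It carries a black crossbar at its end. It is top-heavy: once pushed past upright it falls over to the other stop by itself and rests there; pushing it takes about 1 N at the bar.
- toggle_bar (a point): Centre of the toggle's black crossbar (16 mm thick, 50 mm long along the box's y), 62 mm from the hinge.
- cup1: Thin white porcelain cup, no handle, upside down (mouth down); absent in some runs; all alike. Straight round wall 60 mm across up to 44 mm height, 59 mm tall, about 0.15 kg. Origin: centre of its lower face. Delicate: finger forces on it must total below 70 N (least gripper force); not pressed on the deck with 70 N, nor let go over 15 mm above it.
- cup2: Thin white porcelain cup, no handle, upside down (mouth down); absent in some runs; all alike. Straight round wall 60 mm across up to 44 mm height, 59 mm tall, about 0.15 kg. Origin: centre of its lower face. Delicate: finger forces on it must total below 70 N (least gripper force); not pressed on the deck with 70 N, nor let go over 15 mm above it.
- cup3: Thin white porcelain cup, no handle, upside down (mouth down); absent in some runs; all alike. Straight round wall 60 mm across up to 44 mm height, 59 mm tall, about 0.15 kg. Origin: centre of its lower face. Delicate: finger forces on it must total below 70 N (least gripper force); not pressed on the deck with 70 N, nor let go over 15 mm above it.
- cup4: Thin white porcelain cup, no handle, upside down (mouth down); absent in some runs; all alike. Straight round wall 60 mm across up to 44 mm height, 59 mm tall, about 0.15 kg. Origin: centre of its lower face. Delicate: finger forces on it must total below 70 N (least gripper force); not pressed on the deck with 70 N, nor let go over 15 mm above it.
- cup5: Thin white porcelain cup, no handle, upside down (mouth down); absent in some runs; all alike. Straight round wall 60 mm across up to 44 mm height, 59 mm tall, about 0.15 kg. Origin: centre of its lower face. Delicate: finger forces on it must total below 70 N (least gripper force); not pressed on the deck with 70 N, nor let go over 15 mm above it.
- tamper: Espresso tamper, polished steel, round foot 58 mm across, knob on top, 80 mm tall. Bystander among the cups; origin at the centre of its underside.
- canister: Round steel canister with a wooden lid, 60 mm across, 85 mm tall. Bystander among the cups; origin at the centre of its underside.
There are look-alikes about, which are no part of the job. What is shaped like the cup4 but orange is not meant.

How it is judged:
On the way, in this order (a step that is already met when the one before it is completed fails the run):
1. the isolator is switched off while the jug still stands on the warmer and no cup does (value of joint toggle below -0.5 rad and horizontal distance between jug and warmer below 0.16 m and height (world z) of jug below 0.075 m and not (x of cup1 in the frame of warmer between -0.08 and 0.08 m and y of cup1 in the frame of warmer between -0.13 and 0.13 m and z of cup1 in the frame of warmer between 0.045 and 0.056 m and angle between cup1's own z axis and vertical below 0.1 rad) and not (x of cup2 in the frame of warmer between -0.08 and 0.08 m and y of cup2 in the frame of warmer between -0.13 and 0.13 m and z of cup2 in the frame of warmer between 0.045 and 0.056 m and angle between cup2's own z axis and vertical below 0.1 rad) and not (x of cup3 in the frame of warmer between -0.08 and 0.08 m and y of cup3 in the frame of warmer between -0.13 and 0.13 m and z of cup3 in the frame of warmer between 0.045 and 0.056 m and angle between cup3's own z axis and vertical below 0.1 rad) and not (x of cup4 in the frame of warmer between -0.08 and 0.08 m and y of cup4 in the frame of warmer between -0.13 and 0.13 m and z of cup4 in the frame of warmer between 0.045 and 0.056 m and angle between cup4's own z axis and vertical below 0.1 rad) and not (x of cup5 in the frame of warmer between -0.08 and 0.08 m and y of cup5 in the frame of warmer between -0.13 and 0.13 m and z of cup5 in the frame of warmer between 0.045 and 0.056 m and angle between cup5's own z axis and vertical below 0.1 rad)), for 0.2 s.
2. with the isolator off, the jug stands on the mat and all the cups stand on the deck (value of joint toggle below -0.5 rad and x of cup1 in the frame of warmer between -0.08 and 0.08 m and y of cup1 in the frame of warmer between -0.13 and 0.13 m and z of cup1 in the frame of warmer between 0.045 and 0.056 m and angle between each of cup1, cup2, cup3, cup4, cup5, jug's own z axis and vertical below 0.1 rad and x of cup2 in the frame of warmer between -0.08 and 0.08 m and y of cup2 in the frame of warmer between -0.13 and 0.13 m and z of cup2 in the frame of warmer between 0.045 and 0.056 m and x of cup3 in the frame of warmer between -0.08 and 0.08 m and y of cup3 in the frame of warmer between -0.13 and 0.13 m and z of cup3 in the frame of warmer between 0.045 and 0.056 m and x of cup4 in the frame of warmer between -0.08 and 0.08 m and y of cup4 in the frame of warmer between -0.13 and 0.13 m and z of cup4 in the frame of warmer between 0.045 and 0.056 m and x of cup5 in the frame of warmer between -0.08 and 0.08 m and y of cup5 in the frame of warmer between -0.13 and 0.13 m and z of cup5 in the frame of warmer between 0.045 and 0.056 m and horizontal distance between jug and mat below 0.05 m and z of jug in the frame of mat between 0.003 and 0.014 m), for 0.2 s.
3. the isolator is switched on again (value of joint toggle above 0.5 rad), for 0.2 s.
At the end, for the whole second after the job is handed in: The toggle rests at ON (over 0.5 rad); every cup present stands mouth down on the deck inside the rail (its underside within 6 mm of deck height, tilted under 0.1 rad); the jug stands upright on the mat, its axis within 50 mm of the mat's centre; all are at rest and released (value of joint toggle above 0.5 rad and x of cup1 in the frame of warmer between -0.08 and 0.08 m and y of cup1 in the frame of warmer between -0.13 and 0.13 m and z of cup1 in the frame of warmer between 0.045 and 0.056 m and angle between each of cup1, cup2, cup3, cup4, cup5, jug's own z axis and vertical below 0.1 rad and x of cup2 in the frame of warmer between -0.08 and 0.08 m and y of cup2 in the frame of warmer between -0.13 and 0.13 m and z of cup2 in the frame of warmer between 0.045 and 0.056 m and x of cup3 in the frame of warmer between -0.08 and 0.08 m and y of cup3 in the frame of warmer between -0.13 and 0.13 m and z of cup3 in the frame of warmer between 0.045 and 0.056 m and x of cup4 in the frame of warmer between -0.08 and 0.08 m and y of cup4 in the frame of warmer between -0.13 and 0.13 m and z of cup4 in the frame of warmer between 0.045 and 0.056 m and x of cup5 in the frame of warmer between -0.08 and 0.08 m and y of cup5 in the frame of warmer between -0.13 and 0.13 m and z of cup5 in the frame of warmer between 0.045 and 0.056 m and horizontal distance between jug and mat below 0.05 m and z of jug in the frame of mat between 0.003 and 0.014 m and linear speed of each of cup1, cup2, cup3, cup4, cup5, jug below 0.03 m/s); the robot touches nothing.
It fails at once if a cup squeezed with 70 N or more in all (contact force between the fingers and cup1 above 70 N or contact force between the fingers and cup2 above 70 N or contact force between the fingers and cup3 above 70 N or contact force between the fingers and cup4 above 70 N or contact force between the fingers and cup5 above 70 N).
It fails at once if a cup pressed onto the warmer with 70 N or more ((contact force between cup1 and warmer above 70 N and contact force between the fingers and cup1 above 0.5 N) or (contact force between cup2 and warmer above 70 N and contact force between the fingers and cup2 above 0.5 N) or (contact force between cup3 and warmer above 70 N and contact force between the fingers and cup3 above 0.5 N) or (contact force between cup4 and warmer above 70 N and contact force between the fingers and cup4 above 0.5 N) or (contact force between cup5 and warmer above 70 N and contact force between the fingers and cup5 above 0.5 N)).
It fails at once if a cup let go in the air, more than 15 mm above the deck, or stacked ((height (world z) of cup1 above 0.068 m and contact force between the fingers and cup1 below 0.05 N and angle between cup1's own z axis and vertical below 0.6 rad) or (height (world z) of cup2 above 0.068 m and contact force between the fingers and cup2 below 0.05 N and angle between cup2's own z axis and vertical below 0.6 rad) or (height (world z) of cup3 above 0.068 m and contact force between the fingers and cup3 below 0.05 N and angle between cup3's own z axis and vertical below 0.6 rad) or (height (world z) of cup4 above 0.068 m and contact force between the fingers and cup4 below 0.05 N and angle between cup4's own z axis and vertical below 0.6 rad) or (height (world z) of cup5 above 0.068 m and contact force between the fingers and cup5 below 0.05 N and angle between cup5's own z axis and vertical below 0.6 rad)).
It fails at once if the tamper or the canister knocked over or pushed more than 40 mm aside (distance of any of tamper, canister from where it was at the start of the episode above 0.04 m).
Of cup1, cup2, cup3, cup4, cup5 only 3 to 5 are there at a start; the rules pass over those that are not, and their reading is None.
At some moment in a run one of cup1, cup2, cup3, cup4, cup5, jug may be knocked a few centimetres aside while the robot is not near it.
It also fails if it takes over 210 s, if anything falls off the work surface, if the arm or the gripper's body presses on something with over 40 N, if the wrist force passes 120 N, or if a joint passes its speed limit or range.

### The arm

A 6-joint arm with a two-finger parallel gripper is mounted at the origin on the work surface. World frame = base frame: x ahead of the robot, y to its left, z up, the work surface at z = 0. Lengths are in m, angles in rad, forces in N, time in s.
With the tool pointing down it reaches from about 0.35 to 0.875 m from the base axis. Payload 15.5 kg.
Tool frame: the origin (TCP) lies on the centre line of the jaws, within the pads' length; the fingertips stand 11 mm ahead of it and the grasp point (between the pads) lies 8 mm behind it; z points along the fingers, y is the line along which they close (so a half turn about z gives the same grasp; the last joint's range is limited). The gripper opens to 85 mm and grips with 20 to 120 N. Pads are 22 mm wide; open, the fingers measure 114 mm over their backs; the gripper's body (76 mm by 85 mm) begins 54 mm behind the grasp point. The pads swing forward as they close: fully open they stand 13 mm farther back than shut.
Start: joints at [-0.096, 0.494, 1.345, -0, 1.302, -0.096], TCP at [0.625, 0, 0.242] pointing down, gripper open.
Joint ranges: [-2.91, 2.91], [-0.82, 2.16], [0.22, 2.67], [-1.22, 4.37], [0.12, 2.79], [-3.08, 3.08]. Speed limits (rad/s): [1.89, 1.89, 2.57, 3.01, 3.01, 3.01].

### API

Orientations are given as a unit quaternion [x, y, z, w].
In Python, from bench import env gives the robot as it stands. Calls block until the motion is done:
- env.reach(position, orientation): joint-space move of the TCP to a pose.
- env.line_to(position, rot=None, max_speed=0.15, max_force=None): straight line of the TCP; rot=None keeps the orientation; max_speed is the mean speed in m/s. With max_force (N) it stops when the force on the tool has changed by that much, and returns True; else False.
- env.set_joints(angles): joint-space move.
- env.gripper_open() and env.grab(f_grip=None): open the fingers fully, or close them until they stop; f_grip is the grip in N (None keeps the last).
- env.dwell(seconds).
- env.solve_ik(position, orientation): joint angles nearest the present ones, or None.
- env.read_camera(name): name is "scene" or "side" or "wrist"; returns (picture, depth): 384x512x3 uint8, red, green, blue; 384x512 float32, m along the optical axis (not along the pixel's ray), 0 where there is no reading.
- env.camera_model(name): a dict with "mtx" (3x3 intrinsics, pixels), "rvec" (rotation vector, rad) and "tvec" (3), from world to camera coordinates, as OpenCV has them. Camera axes: x right, y down, z forward; pixel columns grow to the right and rows downward; lengths in m; the calibration is good to about 2 mm. A picture is of the moment at which its call begins: read the wrist's pose just before it. camera_model takes no time and is no camera call; for the wrist camera it gives the pose at the moment of the call.
A pose or a line that the arm cannot do raises env.IKError and nothing moves.
- env.hand_in(): hands the job in; it is judged then, once.
Trained networks look in the newest picture that a camera, given by its name, has taken for a name from the list of things; names that differ only in an ending like _2 or _b are one class to them, and where a whole thing is asked for, a point or a joint stands for the part that bears it (a point fixed in the world has none). Each returns a list of dicts, best first, with "confidence" (0 to 1); they miss things now and then, are a little off and sometimes report something else, mostly with a low value. They report only what shows in the picture. A call takes as long as a camera call. They do not tell look-alikes from the thing itself.
- env.recognise(camera, target): "centre" ([x, y, z] in m, in world coordinates, good to about 4 mm: the middle of the surface that is visible of it).
- env.spot_point(camera, target): "centre" ([x, y, z] in m, in world coordinates, good to about 4 mm: a listed point, or the origin of a listed thing).
Readings, each from a call of its own:
- env.current_t(): time.
- env.current_joints(): joint angles.
- env.current_qd(): joint speeds.
- env.current_joint_efforts(): joint torques, N m.
- env.current_eef_pos(): TCP position.
- env.current_tool_rot(): TCP orientation.
- env.current_wrist_force(): force on the tool from outside, world axes, zero at the start.
- env.current_ft_torque(): the same for the moment, N m.
- env.current_finger_gap(): finger opening in m.
- env.current_gripper_force(): force on a finger pad.
Only numpy, scipy, OpenCV 4.12 (cv2) and the standard library are available. Lean on these libraries where they do the work, as an engineer would, in place of code of your own. Each camera call takes 0.05 s, during which the arm holds its last target. There are 200 camera calls.

## Working session

There is one attempt and no reset: what is moved stays moved. The work goes in short steps, each a Python script; the robot and the scene stay as the last script left them, time stands still between calls to the robot, and variables do not carry over. Pictures are saved under pics/ and viewed, at most 14 in all, crops included, and the job is handed in when it is done.

```bash
ls; mkdir -p pics
python3 - <<'E'
from bench import env
import cv2,numpy as np
ims=[]
for c in ["scene","side"]:
    p,d=env.read_camera(c); cv2.imwrite(f"pics/{c}0.png",cv2.resize(p[:,:,::-1],(800,600)))
    for t in ["warmer","jug","mat","switch_box","toggle_bar","cup1","tamper","canister"]:
        for r in env.spot_point(c,t): print(c,t,np.round(r["centre"],3),round(r["confidence"],2))
    m=env.camera_model(c); R=cv2.Rodrigues(np.array(m["rvec"]))[0]; print(c,"cam at",-R.T@np.array(m["tvec"]))
print(env.current_tool_rot(),env.current_t())
E
```

```text
pics
scene warmer [0.547 0.214 0.001] 0.56
scene jug [0.553 0.228 0.05 ] 0.78
scene jug [ 0.548 -0.291 -0.004] 0.75
scene mat [ 0.645 -0.061  0.002] 0.81
scene mat [ 0.422 -0.189 -0.003] 0.69
scene switch_box [ 0.454 -0.068  0.002] 0.79
scene switch_box [ 0.469 -0.411  0.   ] 0.34
scene toggle_bar [ 0.49  -0.058  0.092] 0.59
scene cup1 [ 0.472 -0.412  0.001] 0.91
scene cup1 [ 0.547 -0.293 -0.006] 0.79
scene cup1 [ 0.372 -0.451  0.001] 0.69
scene cup1 [ 0.426 -0.19  -0.   ] 0.56
scene tamper [ 0.541 -0.188 -0.001] 0.72
scene canister [ 0.422 -0.297 -0.002] 0.79
scene cam at [ 1.0672759  -0.32223583  1.13679377]
side warmer [ 0.547  0.214 -0.001] 0.61
side warmer [ 0.551 -0.291 -0.002] 0.34
side jug [0.555 0.227 0.052] 0.76
side mat [ 0.646 -0.062  0.001] 0.64
side switch_box [ 0.458 -0.072  0.003] 0.76
side toggle_bar [ 0.489 -0.058  0.097] 0.68
side cup1 [ 0.55  -0.291 -0.002] 0.85
side cup1 [ 0.424 -0.185  0.001] 0.66
side cup1 [ 0.472 -0.412  0.004] 0.58
side tamper [ 0.54  -0.184 -0.003] 0.64
side canister [ 0.424 -0.3    0.003] 0.86
side canister [ 0.423 -0.187  0.002] 0.63
side cam at [-0.02918224  0.91827366  1.12180415]
[7.07117461e-01 7.07096101e-01 7.35896823e-06 9.09554829e-06] 0.9
```

View pics/scene0.png

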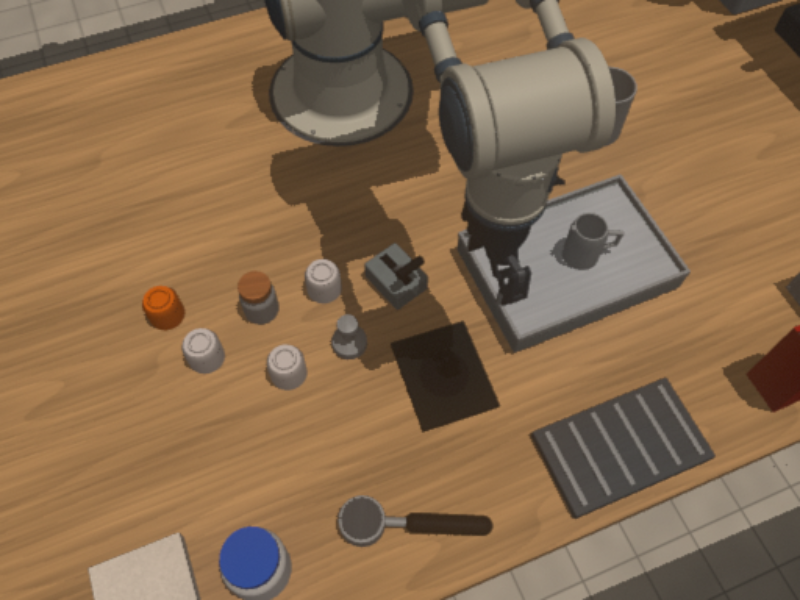

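View pics/side0.png

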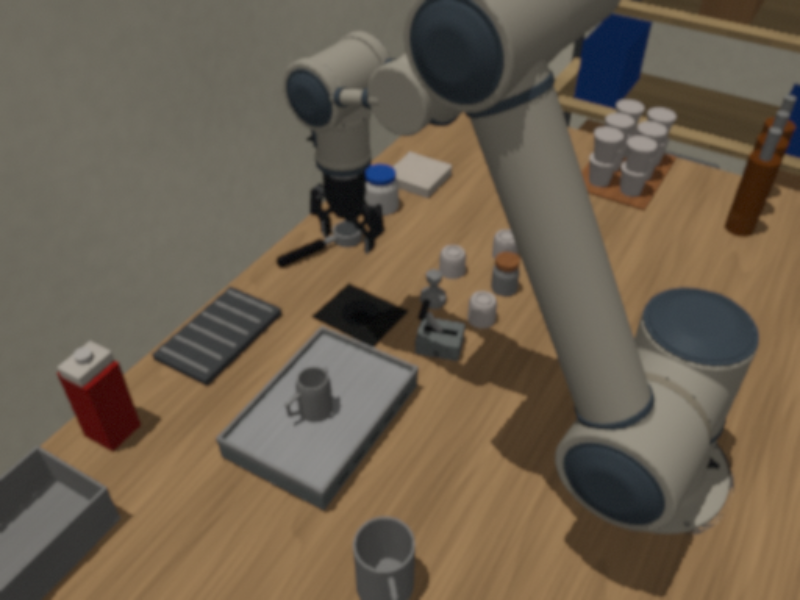

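The scene picture shows three white cups at (322,280), (203,350) and (287,367). The orange look-alike at (163,307) is excluded. The canister is at (257,297), the tamper at (348,337), the isolator (ON) at (396,272), the mat at (445,375) and the jug on the deck at (588,240). The big mug at (617,100) and the rack cups far off in the side view (630,150) don't belong to the job. Next I'll take wrist views for yaws, heights and a confirming crop.

```bash
cat > h.py <<'E'
from bench import env
import cv2,numpy as np
from scipy.spatial.transform import Rotation as Rn
def down(yaw):  # tool down; closing axis (tool y) along world direction yaw
    y=np.array([np.cos(yaw),np.sin(yaw),0]); z=np.array([0,0,-1.])
    return Rn.from_matrix(np.c_[np.cross(y,z),y,z]).as_quat()
def cloud(c):
    m=env.camera_model(c); p,d=env.read_camera(c)
    K=np.array(m["mtx"]); R=cv2.Rodrigues(np.array(m["rvec"]))[0]; t=np.array(m["tvec"]).ravel()
    v,u=np.mgrid[:384,:512]; P=np.stack([(u-K[0,2])/K[0,0]*d,(v-K[1,2])/K[1,1]*d,d],-1)
    W=(P-t)@R; W[d==0]=np.nan
    return p,W
def yawof(): 
    y=Rn.from_quat(env.current_tool_rot()).as_matrix()[:,1]; return np.arctan2(y[1],y[0])
E
python3 - <<'E'
from h import *
print("yaw",yawof())
pics=[]
for i,(x,y,yaw) in enumerate([(0.50,0.17,1.57-1.57),(0.45,-0.22,0)]):
    q=env.current_tool_rot()
    try: env.reach([x,y,0.42],q)
    except env.IKError: print("ik"); env.reach([x,y,0.35],q)
    p,W=cloud("wrist"); np.savez(f"w{i}.npz",p=p,W=W); pics.append(p)
    print(np.nanmin(W[...,:2],(0,1)),np.nanmax(W[...,:2],(0,1)))
    for t in ["warmer","jug","mat","switch_box","toggle_bar","cup1","tamper","canister"]:
        for r in env.spot_point("wrist",t): print(t,np.round(r["centre"],3),round(r["confidence"],2))
p,_=env.read_camera("scene"); cv2.imwrite("pics/scene1.png",p[:,:,::-1])
cv2.imwrite("pics/w.png",cv2.resize(np.hstack(pics)[:,:,::-1],(800,300)))
print(env.current_t())
E
```

```text
yaw -3.0206571341846164e-05
[-0.01756732 -0.46066619] [1.28580559 0.38266531]
warmer [ 0.544  0.211 -0.003] 0.57
jug [0.553 0.229 0.045] 0.8
mat [ 0.644 -0.062  0.001] 0.97
switch_box [ 0.458 -0.066 -0.006] 0.67
toggle_bar [ 0.491 -0.058  0.098] 0.56
cup1 [ 0.422 -0.187  0.002] 0.67
tamper [ 0.426 -0.186  0.001] 0.25
[-0.06507196 -0.85002784] [ 1.28501347 -0.00508429]
jug [ 0.426 -0.183 -0.   ] 0.72
mat [ 0.646 -0.062  0.001] 0.72
mat [ 0.458 -0.067 -0.004] 0.44
switch_box [ 0.423 -0.185  0.   ] 0.44
toggle_bar [ 0.492 -0.057  0.096] 0.95
cup1 [ 0.424 -0.184  0.001] 0.9
cup1 [ 0.475 -0.412  0.001] 0.66
cup1 [ 0.367 -0.447 -0.002] 0.65
cup1 [ 0.542 -0.295  0.002] 0.57
tamper [ 0.537 -0.183  0.   ] 0.7
tamper [ 0.648 -0.064 -0.003] 0.46
canister [ 0.422 -0.298 -0.   ] 0.66
4.375
```

View pics/w.png

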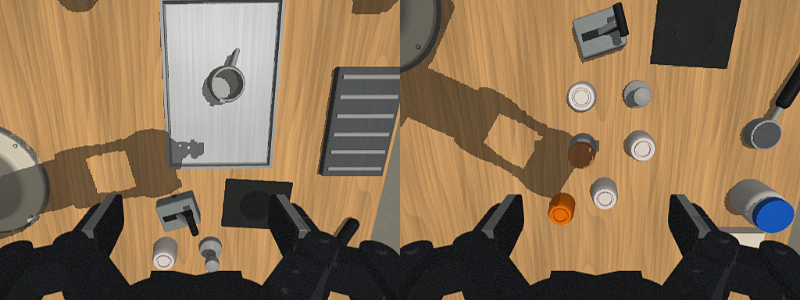

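The wrist pair (left: warmer, right: cups) shows the jug at (225,85) with its handle towards +y. It also shows exactly three white cups at (581,96), (641,146) and (603,193). The orange one at (561,208) is the look-alike, the canister is at (581,152) and the tamper at (637,94). Next: fit the geometry and confirm in one crop.

Run:
```python
from h import *
S={}
p,W=cloud("scene"); S["scene"]=W
for i in (0,1): S[f"w{i}"]=np.load(f"w{i}.npz")["W"]
pw=np.load("w1.npz")["p"]; cv2.imwrite("pics/crop.png",cv2.resize(pw[90:300,180:360,::-1],(514,600)))
def sel(W,c,r,z0,z1):
    P=W.reshape(-1,3); P=P[~np.isnan(P[:,0])]
    return P[(np.hypot(*(P[:,:2]-c).T)<r)&(P[:,2]>z0)&(P[:,2]<z1)]
def rect(P):
    (c,s,a)=cv2.minAreaRect((P[:,:2]*1000).astype(np.float32)); return np.round(c,1),np.round(s,1),round(a,1)
def top(P): return np.round(np.percentile(P[:,2],[50,99]),4)
for k,W in S.items():
    print(k)
    for n,c,r,z0,z1 in [("warmer",(.545,.212),.22,.03,.07),("deck",(.545,.212),.09,.03,.055),("jugtop",(.553,.228),.035,.115,.16),("jugall",(.553,.228),.08,.075,.16),("mat",(.645,-.062),.12,.004,.02),("box",(.456,-.067),.07,.03,.055),("bar",(.49,-.058),.04,.08,.12),
      ("cupA",(.424,-.186),.045,.03,.08),("cupB",(.546,-.293),.045,.03,.08),("cupC",(.473,-.412),.045,.03,.08),("tamper",(.539,-.186),.045,.01,.12),("can",(.423,-.298),.045,.03,.12),("orange",(.37,-.449),.045,.03,.08)]:
        P=sel(W,c,r,z0,z1)
        if len(P)>30:
            (ex,ey),er=cv2.minEnclosingCircle((P[:,:2]*1000).astype(np.float32))
            print(n,len(P),*rect(P),"z",top(P),"circ",round(ex),round(ey),round(er))
```

```text
scene
warmer 8769 [547.5 215.1] [225.1 324.5] 0.7 z [0.0515 0.066 ] circ 549 214 194
deck 2212 [546.  208.3] [178.8 171.9] 23.5 z [0.0511 0.0548] circ 545 212 90
jugtop 292 [554.6 226.8] [58.5 62.6] 15.8 z [0.1275 0.1394] circ 556 229 33
jugall 723 [552.6 237.7] [60.2 85. ] 11.9 z [0.1105 0.1387] circ 560 241 46
mat 3301 [645.  -59.7] [232.9 233.7] 14.3 z [0.0086 0.014 ] circ 645 -62 120
box 748 [459.9 -68.7] [90.9 72.1] 15.7 z [0.0443 0.0503] circ 459 -69 55
bar 125 [493.1 -58.4] [15.4 49.7] 16.4 z [0.1011 0.1075] circ 493 -58 25
cupA 417 [ 425.5 -187.6] [58.3 54.5] 82.2 z [0.0544 0.0622] circ 424 -186 31
cupB 484 [ 553.  -293.9] [57.8 55.3] 73.0 z [0.0547 0.0621] circ 550 -294 31
cupC 481 [ 473.7 -408.3] [56.6 55.8] 70.4 z [0.0546 0.0617] circ 473 -409 30
tamper 463 [ 543.1 -185.2] [57.4 49. ] 77.3 z [0.0272 0.082 ] circ 539 -184 29
can 580 [ 425.2 -299.6] [58.4 54.9] 43.1 z [0.0824 0.0898] circ 423 -298 30
orange 451 [ 373.2 -449.1] [59.1 54.4] 83.2 z [0.0541 0.062 ] circ 372 -448 31
w0
warmer 30782 [547.1 211.1] [220.6 315.5] 0.6 z [0.0499 0.0623] circ 545 211 190
deck 9440 [545.
[... 587 characters left out ...]
83 29
w1
mat 8634 [646.4 -65.9] [124.9 160.1] 86.5 z [0.0073 0.0097] circ 646 -66 100
box 2702 [457.3 -68.9] [90.1 70.5] 17.1 z [0.0432 0.0494] circ 457 -70 55
bar 595 [487.  -60.2] [22.8 49.9] 17.9 z [0.1006 0.1037] circ 490 -59 26
cupA 1163 [ 421.2 -187.2] [58.2 58.7] 44.6 z [0.0541 0.0596] circ 421 -188 30
cupB 1039 [ 547.5 -293.5] [58.8 58.4] 35.1 z [0.0539 0.0598] circ 548 -294 30
cupC 906 [ 469.6 -406.4] [59.  54.7] 12.2 z [0.054  0.0593] circ 470 -409 30
tamper 994 [ 534.3 -183.7] [57.1 52.3] 70.9 z [0.0253 0.0791] circ 536 -185 29
can 1233 [ 421.2 -296.9] [55.9 55.5] 22.9 z [0.0838 0.0862] circ 420 -299 29
orange 882 [ 369.4 -447.5] [55.4 58.3] 64.3 z [0.054  0.0595] circ 369 -449 30
```

View pics/crop.png

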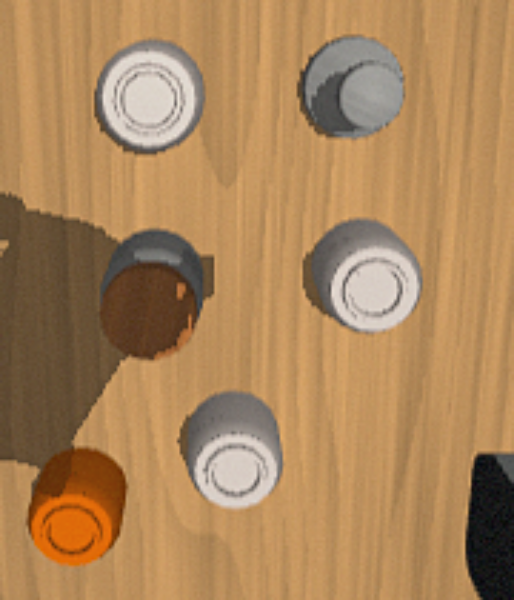

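The crop confirms three white cups; the orange one is of the same shape and is left alone. Next I switch off.

```bash
cat >> h.py <<'E'
BOX=np.array([.458,-.068]); BY=.297
def bp(x,z): return [BOX[0]+x*np.cos(BY),BOX[1]+x*np.sin(BY),z]
def toggle_view():
    out=[]
    for c in ("scene","side"):
        env.read_camera(c)
        for r in env.spot_point(c,"toggle_bar")[:1]:
            d=np.array(r["centre"]); out.append((np.round((d[:2]-BOX)@[np.cos(BY),np.sin(BY)],3),round(d[2],3),round(r["confidence"],2)))
    return out
def locate(name,exp,rad=.07,cams=("scene","side")):
    got=[]
    for c in cams:
        env.read_camera(c)
        for r in env.spot_point(c,name):
            d=np.array(r["centre"])
            if np.hypot(*(d[:2]-exp[:2]))<rad: got.append(d); break
    return np.mean(got,0) if got else None, len(got), (np.ptp(got,0) if len(got)>1 else None)
E
python3 - <<'E'
from h import *
W=np.load("w0.npz")["W"].reshape(-1,3); W=W[~np.isnan(W[:,0])]
r=W[:,:2]-[.553,.2285]; m=(np.hypot(*r.T)<.065)&(np.hypot(*r.T)>.042)&(W[:,2]>.08)&(W[:,2]<.13)
h=r[m].mean(0); print("handle",m.sum(),h,"jug yaw",np.arctan2(h[1],h[0])-np.pi/2)
env.grab(20)
q=down(BY+np.pi/2); 
if env.solve_ik(bp(.068,.2),q) is None: print("flip"); 
env.reach(bp(.068,.2),q); print(env.current_joints())
env.line_to(bp(.068,.093))
print(env.line_to(bp(.008,.093),max_speed=.06,max_force=15))
env.line_to(bp(.05,.093)); env.line_to(bp(.06,.22))
env.gripper_open()
print(toggle_view(),env.current_t())
E
```

```text
handle 94 [0.01290355 0.04867612] jug yaw -0.25912975053343357
[-2.05998744e-01  4.03224252e-01  1.64309319e+00 -1.19513914e-04
  1.09450636e+00 -2.07202165e+00]
False
[(np.float64(-0.036), np.float64(0.094), 0.5), (np.float64(-0.041), np.float64(0.098), 0.7)] 11.0167
```

Run:
```python
from h import *
j,n,s=locate("jug",(.553,.2285)); print(j,n,s,env.current_t())
xy=np.array([.553,.2285]) if n==0 or np.hypot(*(j[:2]-[.553,.2285]))<.008 else j[:2]
q=down(-.26)
env.reach([*xy,.24],q); env.line_to([*xy,.16]); print("contact",env.line_to([*xy,.088],max_speed=.08,max_force=12))
env.grab(50); print("gap",env.current_finger_gap())
env.line_to([*xy,.24])
print("gap",env.current_finger_gap())
env.reach([.6455,-.063,.2],q); env.line_to([.6455,-.063,.07]); 
print("down",env.line_to([.6455,-.063,.042],max_speed=.03,max_force=6),env.current_eef_pos())
env.gripper_open(); env.line_to([.6455,-.063,.22])
print(locate("jug",(.6455,-.063)),toggle_view(),env.current_t())
```

```text
[0.5525  0.22705 0.0491 ] 2 [0.0002 0.0003 0.0026] 11.2167
contact False
gap 0.059996693751848594
gap 0.05989431248244392
down True [ 0.64519872 -0.06306207  0.04665355]
(array([ 0.6463 , -0.06445,  0.01   ]), 2, array([0.0052, 0.0049, 0.003 ])) [(np.float64(-0.036), np.float64(0.092), 0.72), (np.float64(-0.038), np.float64(0.098), 0.46)] 21.825
```

```bash
cat > cup.py <<'E'
from h import *
import sys
WC=np.array([.547,.2125])
def cup(exp,yawdeg,ydeck):
    j,n,s=locate("cup1",exp); print("cup",j,n,s)
    assert n
    xy=np.array(exp) if np.hypot(*(j[:2]-exp))<.008 else j[:2]
    q=down(np.radians(yawdeg)); qd=down(0.)
    env.reach([*xy,.2],q); env.line_to([*xy,.1])
    if env.line_to([*xy,.023],max_speed=.06,max_force=8): print("contact!",env.current_eef_pos()); sys.exit()
    env.grab(20); g=env.current_finger_gap(); print("gap",g,"f",env.current_gripper_force())
    if not .05<g<.068: sys.exit("bad gap")
    env.line_to([*xy,.25],max_speed=.12); print("gap",env.current_finger_gap())
    t=[WC[0],WC[1]+ydeck]
    env.reach([*t,.2],qd); env.line_to([*t,.09],max_speed=.1)
    print("down",env.line_to([*t,.068],max_speed=.02,max_force=4),env.current_eef_pos())
    env.gripper_open(); env.line_to([*t,.22])
    print("deck",locate("cup1",t)[0],env.current_t())
E
python3 - <<'E'
from cup import *
cup((.4225,-.187),-45,.09)
print(env.current_joints())
E
```

```text
cup [ 4.239e-01 -1.899e-01 -3.500e-04] 2 [0.0006 0.     0.0047]
gap 0.05864303339157127 f 20.546924730297178
gap 0.05890847897608069
down True [0.54689892 0.30246634 0.07311165]
deck [0.55015 0.3012  0.04865] 33.2833
[4.09649808e-01 5.16081627e-01 1.37251689e+00 9.49626657e-06
 1.25566935e+00 4.09663236e-01]
```

Run:
```python
from cup import *
cup((.549,-.294),-35,0)
cup((.472,-.409),-25,-.09)
for c in ("scene","side"):
    p,_=env.read_camera(c); cv2.imwrite(f"pics/{c}2.png",p[:,:,::-1])
    for t in ("cup1","jug"): print(c,t,[np.round(r["centre"],3).tolist() for r in env.spot_point(c,t)])
print(toggle_view())
```

```text
cup [ 0.5493  -0.293   -0.00215] 2 [0.0002 0.0004 0.0025]
gap 0.05921994451684954 f 21.64465595036745
gap 0.05899421071890227
down True [0.54690539 0.21246906 0.07306704]
deck [0.5461  0.21515 0.04725] 45.8917
cup [ 4.2690e-01 -4.2835e-01  1.5000e-04] 2 [0.0006 0.0011 0.0011]
gap 0.05941276693132622 f 20.558736962266266
gap 0.05879749618374961
down True [0.54692981 0.12247414 0.0733879 ]
deck [0.548   0.1227  0.05065] 58.8417
scene cup1 [[0.542, 0.212, 0.047], [0.55, 0.122, 0.049], [0.549, 0.296, 0.049], [0.373, -0.447, -0.001]]
scene jug [[0.648, -0.062, 0.01]]
side cup1 [[0.552, 0.303, 0.052], [0.548, 0.218, 0.048], [0.548, 0.121, 0.051], [0.371, -0.452, 0.002]]
side jug [[0.645, -0.063, 0.009], [0.55, 0.214, 0.047]]
[(np.float64(-0.038), np.float64(0.09), 0.45), (np.float64(-0.038), np.float64(0.097), 0.46)]
```

```bash
python3 -c "
import cv2;import numpy as np
cv2.imwrite('pics/both2.png',cv2.resize(np.hstack([cv2.imread('pics/scene2.png'),cv2.imread('pics/side2.png')]),(800,300)))"
```

```text
(no output)
```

View pics/both2.png

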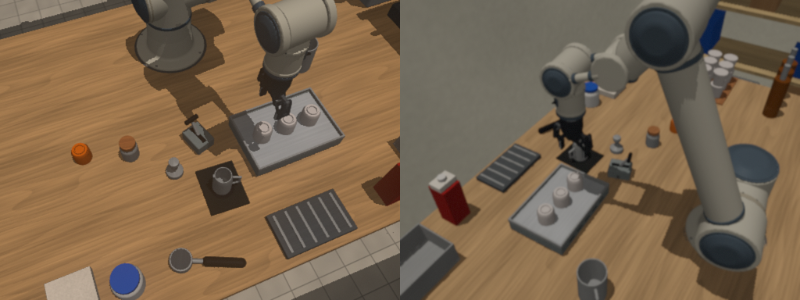

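The picture pair shows three cups standing on the deck at (264,128), (288,122) and (311,113), and the jug on the mat at (222,182). The tamper (174,168) and canister (128,148) are unmoved. The third cup had been knocked aside and was found again before its grasp. Now I switch on.

Run:
```python
from h import *
env.grab(20)
q=down(BY+np.pi/2)
env.reach(bp(-.068,.22),q); env.line_to(bp(-.068,.093))
print(env.line_to(bp(-.008,.093),max_speed=.06,max_force=15))
env.line_to(bp(-.05,.093)); env.line_to(bp(-.06,.25))
env.dwell(.5)
print(toggle_view())
for c in ("scene","side"):
    p,_=env.read_camera(c); cv2.imwrite(f"pics/{c}3.png",p[:,:,::-1])
    for t in ("cup1","jug"): print(c,t,[np.round(r["centre"],3).tolist() for r in env.spot_point(c,t)])
cv2.imwrite('pics/both3.png',cv2.resize(np.hstack([cv2.imread('pics/scene3.png'),cv2.imread('pics/side3.png')]),(800,300)))
print(env.current_t())
```

```text
False
[(np.float64(0.032), np.float64(0.093), 0.51), (np.float64(0.032), np.float64(0.1), 0.69)]
scene cup1 [[0.547, 0.121, 0.05], [0.545, 0.214, 0.049], [0.371, -0.449, -0.001]]
scene jug [[0.647, -0.061, 0.007]]
side cup1 [[0.55, 0.304, 0.051], [0.549, 0.215, 0.048]]
side jug [[0.644, -0.067, 0.008], [0.46, -0.072, 0.004]]
66.9917
```

View pics/both3.png

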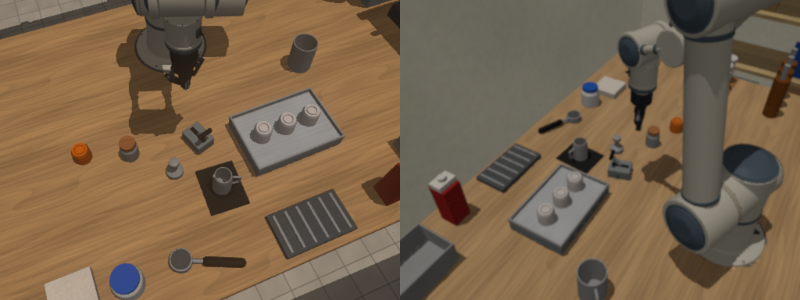

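The toggle leans away from the robot at (203,132), which is ON. The three cups stand on the deck, the jug stands on the mat at (222,182), and the arm is clear.

```bash
python3 -c "
from bench import env
print(env.hand_in())"
```

```text
the job is handed in; nothing more can be done
None
```

I handed the job in at about 67 s: warmer switched off, jug moved to the middle of the mat, all three cups set mouth down side by side on the deck, warmer switched on again; the last pictures confirm this, but the hand-in returned no verdict.

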